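# Clear the pickle pot and fit the soldering block

## Robot

A 6-joint arm with a two-finger parallel gripper is mounted at the origin on the work surface. World frame = base frame: x ahead of the robot, y to its left, z up, the work surface at z = 0. Lengths are in m, angles in rad, forces in N, time in s.
With the tool pointing down it reaches from about 0.35 to 0.85 m from the base axis. Payload 8.1 kg.
Tool frame: the origin (TCP) lies on the centre line of the jaws, within the pads' length; the fingertips stand 19 mm ahead of it and the grasp point (between the pads) is the TCP (robot.tips_ahead is the distance from the TCP to the fingertips, in m); y points along the fingers, z is the direction in which the jaws open and shut, and the axes are right-handed (so a half turn about y gives the same grasp; the last joint's range is limited). The gripper opens to 93 mm and grips with 3 to 60 N. Pads are 15 mm wide; open, the fingers measure 128 mm over their backs; the gripper's body (75 mm by 188 mm) begins 65 mm behind the grasp point.
Start: joints at [-1.215, 0.13, 1.488, -0, 1.523, -0.085], TCP at [0.256, -0.543, 0.238] pointing down, gripper open.
Joint ranges: [-2.96, 2.96], [-0.89, 2.26], [0.02, 2.5], [-1.34, 4.48], [0, 2.73], [-2.66, 2.66]. Speed limits (rad/s): [2.39, 2.39, 2.79, 3.14, 3.14, 3.14].

## Interface

Orientations are given as a rotation vector (axis times angle).
In Python, from plant import robot, imaging, models gives the robot as it stands.
- The arm moves only by the tool carry_out, never from a script. Its argument "motion" is one flat list of numbers, 7 for each row, row after row: the shift along the tool's x, y, z in m, then the turn, a rotation vector about the tool's x, y, z in degrees, then the opening, from -1 (shut) to 1 (fully open). A call has exactly 5 rows; each row shifts and turns the pose as measured when the row begins, along the tool's axes as they then stand; what a row does not reach is not made up. A row lasts 1/10 s, in which the tool goes at most 50 mm and 8.59 degrees, less where a joint would pass 70% of its speed; a pose out of reach is approached as far as the arm can. A call is refused whole if a number of a shift passes 0.05 or a number of a turn 8.59, either way. A call with a gripper value outside its range is refused whole. The fingers move at their own pace and stop on an object; "squeeze" is the grip in N (left out, the last holds). Time passes only in rows, so rows that do not move let the fingers close, or fill a call up. It gives the time, the measured TCP pose, the force and the opening at its end, in the units of the state.
- robot.read_state(): the state, without advancing time (a new reading comes with each control period).
- imaging.read_camera(name): name is "scene" or "top"; returns the picture (480x640x3 uint8, blue, green, red); there is no depth.
- imaging.camera_model(name): a dict with "K" (3x3 intrinsics, pixels), "position" and "orientation" of the camera in the world. Camera axes: x right, y down, z forward; pixel columns grow to the right and rows downward; lengths in m; the calibration is good to about 2 mm. A picture is of the moment at which its call begins. camera_model takes no time and is no camera call.
- robot.close_job(): hands the job in, once; it reports no verdict.
Trained networks look in the newest picture that a camera, given by its name, has taken for a name from the list of things; names that differ only in an ending like _2 or _b are one class to them, and where a whole thing is asked for, a point or a joint stands for the part that bears it (a point fixed in the world has none). Each returns a list of dicts, best first, with "confidence" (0 to 1); they miss things now and then, are a little off and sometimes report something else, mostly with a low value. They report only what shows in the picture. A call takes as long as a camera call. They do not tell look-alikes from the thing itself.
- models.outline_of(camera, thing): "pixels" (480x640 bool, what is visible of it) and "pixel" ([column, row] in pixels, amid what is visible of it).
The state is a dict: "t": time; "q": joint angles; "dq": joint speeds; "joint_torque": joint torques, N m; "tool_pos": TCP position; "orientation": TCP orientation; "force": force on the tool from outside, world axes, zero at the start; "wrist_torque": the same for the moment, N m; "opening": finger opening in m.
Only numpy, scipy, OpenCV 4.12 (cv2) and the standard library are available. Lean on these libraries where they do the work, as an engineer would, in place of code of your own. Each camera call takes 0.05 s, during which the arm holds its last target.

## Task

Get the soldering stand ready for work: lift the copper pot off it, keeping the pot upright, and set it down gently on the round cork mat, with its whole base on the cork. Then take the white soldering block from its sloped rack and lower it, without dropping it, into the rectangular pocket in the stand's top so that it lies flat on the pocket floor. Leave the other things on the bench where they are.

Things in the scene. Friction and masses are not known exactly. Their poses are not given: they have to be found in the camera images.
- pot: Empty open copper pot, 100 mm across and 75 mm high (104 mm across its rim), about 0.35 kg, with a rigid bail handle standing over its mouth; starts on the soldering stand, covering the pocket. Origin: centre of its underside; z up; x runs along the handle's grip.
- pot_grip (a point): Middle of the pot's handle grip: a level wooden bar 18 mm in diameter and 70 mm long along the pot's x, 125 mm above the pot's underside (50 mm above the rim), with wire uprights at its two ends.
- stand: Fixed steel soldering stand, a plate 150 x 110 mm on four legs, top face 70 mm above the bench. Origin: on the bench under its centre; x along the 150 mm side, z up. In the middle of its top is an open rectangular pocket, 105 mm along x, 59 mm along y and 14 mm deep, with its upper edges bevelled 3 mm.
- pocket (a point): Centre of the pocket's floor, 56 mm above the bench (14 mm below the stand's top face); axes as the stand.
- mat: Fixed round cork mat, 150 mm across, 8 mm thick, to the left or the right of the stand. Origin: centre of its underside, on the bench.
- rack: Fixed light-wood rack, 130 x 80 mm, on the other side of the stand from the mat: a board sloped 25 degrees that rises along the rack's +x and faces its -x (roughly towards the robot), with a low lip along its lower edge. Its sides are open. Origin: on the bench under its centre; z up. The middle of the sloped surface is 58 mm above the origin.
- block: White ceramic block, 100 x 54 x 36 mm, 0.22 kg, lying loose on the rack's slope against the lip, sides free. Origin: centre of its 100 x 54 mm underside; x along its length (up the slope), y across its width, z (36 mm) out of the slope, so 25 degrees from vertical at the start. Fits the pocket either way round, its top then 22 mm above the stand's top face.
- hammer: Bystander: hammer, 240 mm long, lying on the bench between the robot and the stand. Origin: at its middle, underside.
- benchblock: Bystander: square steel block 65 x 65 x 30 mm. Origin: centre of its underside.
- cufftray: Bystander: shallow wooden tray 150 x 110 x 22 mm with a copper cuff, behind the stand. Origin: centre of its underside.
- punchtub: Bystander: white plastic tub 150 x 120 x 55 mm with steel punches. Origin: centre of its underside.
- punchbox: Bystander: green box 60 x 45 mm with upright steel punches, 75 mm high in all. Origin: centre of its underside.
- chiseltray: Bystander: wooden tray 150 x 100 x 24 mm with dark steel chisels. Origin: centre of its underside.
- fluxjar: Bystander: amber jar 56 mm across, 75 mm high. Origin: centre of its underside.
Mind the look-alikes: they are no part of the job. What is shaped like the block but purple is not meant.

How it is judged:
By the outcome, as a careful person would: the job done as asked, in the order asked, and still so for the second after the job is handed in, with the robot touching nothing.
It also fails if it takes over 54 s, if anything falls off the work surface, if the arm or the gripper's body presses on something with over 40 N, if the wrist force passes 120 N, or if a joint passes its speed limit or range.

## Working session

There is one attempt and no reset: what is moved stays moved. The work goes in short steps, Python scripts to look and compute and a tool call to move; the robot and the scene stay as the last step left them, time stands still between calls to the robot, and variables do not carry over. Pictures are saved under pics/ and viewed, and the job is handed in when it is done.

Besides the shell and the picture viewer there is one more tool, called after "Call:" as a command line: name --argument value ..., lists and objects as JSON in quotes. carry_out: Moves the arm, as the interface text tells. Its arguments: {"type":"object","properties":{"motion":{"type":"array","items":{"type":"number"}},"squeeze":{"type":"number"}},"required":["motion"]}

```bash
mkdir -p pics; python3 - <<'E'
from plant import robot, imaging, models
import cv2
for n in ("scene","top"):
    im=imaging.read_camera(n); cv2.imwrite(f"pics/{n}0.png",im)
    m=imaging.camera_model(n); print(n,m)
s=robot.read_state(); print({k:s[k] for k in("t","tool_pos","orientation","force","opening")})
E
```

```text
scene {'K': array([[508.03534264,   0.        , 324.75659521],
       [  0.        , 508.03534264, 242.27078921],
       [  0.        ,   0.        ,   1.        ]]), 'position': array([1.08032232e+00, 7.89772902e-04, 8.58801231e-01]), 'orientation': array([-1.86929711, -1.89847063,  0.57833881])}
top {'K': array([[569.14208785,   0.        , 321.34273724],
       [  0.        , 569.14208785, 240.82270154],
       [  0.        ,   0.        ,   1.        ]]), 'position': array([0.52083113, 0.02283437, 1.137012  ]), 'orientation': array([-2.20531339,  2.21119161, -0.06111848])}
{'t': 0.1, 'tool_pos': array([ 0.25584392, -0.54216399,  0.23667744]), 'orientation': array([-0.44326366,  1.97910193, -1.97562681]), 'force': array([ 0.12157132, -0.030117  ,  0.108432  ]), 'opening': 0.09282672194884993}
```

View pics/scene0.png

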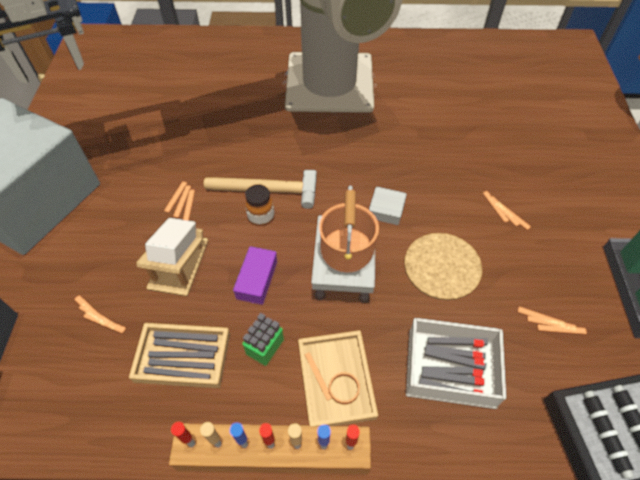

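View pics/top0.png

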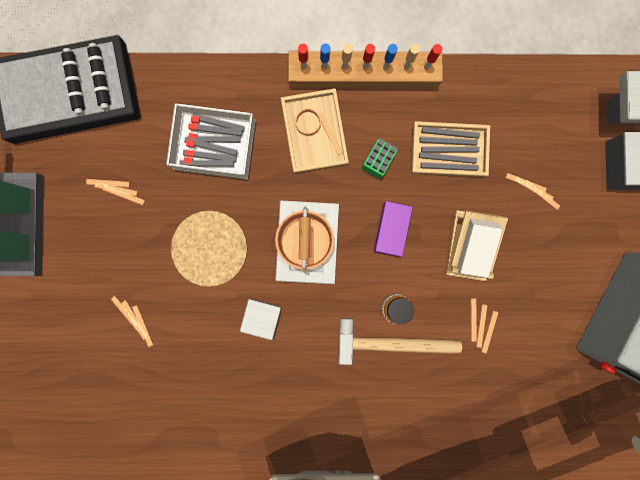

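The pot is at scene (349,235) / top (305,241), and the mat at scene (444,265) / top (209,248). Two things are block-shaped: the white one on the rack at scene (172,242) / top (480,249), and the purple one flat on the bench at scene (256,275) / top (393,229). The white one fits the description because it is white and lies on the rack. I'll confirm that in a crop and get outlines.

```bash
cat > h.py <<'E'
import numpy as np, cv2
from scipy.spatial.transform import Rotation as R
from plant import robot, imaging, models
def cam(n):
    m=imaging.camera_model(n); return m["K"],np.array(m["position"]),R.from_rotvec(m["orientation"]).as_matrix()
def ray(n,p):
    K,c,A=cam(n); d=A@np.linalg.solve(K,[p[0],p[1],1.]); return c,d/np.linalg.norm(d)
def onz(n,p,z):
    c,d=ray(n,p); return c+d*(z-c[2])/d[2]
def tri(p1,p2):
    c1,d1=ray("scene",p1);c2,d2=ray("top",p2)
    t=np.linalg.lstsq(np.c_[d1,-d2],c2-c1,rcond=None)[0]
    a=c1+t[0]*d1;b=c2+t[1]*d2
    return (a+b)/2,np.linalg.norm(a-b)
def proj(n,P):
    K,c,A=cam(n); q=(np.atleast_2d(P)-c)@A@K.T; return q[:,:2]/q[:,2:]
E
python3 - <<'E'
from h import *
np.set_printoptions(precision=4,suppress=True)
ims={}
for n in("scene","top"):
    ims[n]=imaging.read_camera(n)
    for th in("pot","mat","block","stand","rack","pot_grip"):
        for o in models.outline_of(n,th)[:3]:
            m=o["pixels"].astype(np.uint8); cs,_=cv2.findContours(m,0,2)
            r=cv2.minAreaRect(max(cs,key=cv2.contourArea)) if cs else None
            print(n,th,round(o["confidence"],2),np.round(o["pixel"]),m.sum(),[np.round(x,1) for x in r])
            np.save(f"m_{n}_{th}_{int(o['confidence']*100)}.npy",m)
a=cv2.resize(ims["scene"][180:310,130:400],None,fx=2.9,fy=2.9,interpolation=2)
b=cv2.resize(ims["top"][190:300,260:520],None,fx=3,fy=3,interpolation=2)
cv2.imwrite("pics/ca.png",a);cv2.imwrite("pics/cb.png",b)
E
```

```text
scene pot 0.72 [348. 233.] 3424 [array([348.2, 235.7]), array([66.5, 70. ]), np.float64(45.0)]
scene mat 0.92 [441. 267.] 4041 [array([443. , 266.5]), array([65., 76.]), np.float64(90.0)]
scene block 0.8 [254. 280.] 1619 [array([254.9, 275.5]), array([31.2, 56.3]), np.float64(19.4)]
scene block 0.74 [169. 240.] 1616 [array([170.6, 240.3]), array([36. , 57.5]), np.float64(37.3)]
scene block 0.18 [344. 241.] 3416 [array([349. , 235.3]), array([65.7, 72.1]), np.float64(42.9)]
scene stand 0.88 [338. 282.] 1796 [array([344. , 265.4]), array([61.7, 71.8]), np.float64(5.2)]
scene stand 0.23 [262. 341.] 1340 [array([262.6, 339.4]), array([34.3, 43.6]), np.float64(31.0)]
scene rack 0.87 [178. 273.] 1971 [array([178.4, 268. ]), array([54.3, 74. ]), np.float64(64.3)]
scene pot_grip 0.77 [345. 239.] 3414 [array([348.9, 235. ]), array([66.3, 70.8]), np.float64(43.8)]
top pot 0.81 [305. 240.] 2706 [array([304.2, 238.8]), array([58. , 57.3]), np.float64(45.0)]
top mat 0.59 [208. 248.] 4469 [array([209. , 247.5]), array([75., 74.]), np.float64(90.0)]
top mat 0.58 [318. 266.] 2110 [array([307.4, 241.2]), array([59.3, 82.7]), np.float64(3.4)]
top mat 0.51 [386. 342.] 1872 [array([400., 341.]), array([ 44., 122.]), np.float64(90.0)]
top block 0.91 [394. 228.] 1545 [array([392.3, 227.9]), array([30.5, 52.7]), np.float64(12.1)]
top block 0.64 [480. 247.] 1815 [array([479.8, 247.2]), array([33.5, 57.3]), np.float64(14.4)]
top block 0.37 [453. 150.] 4086 [array([449.9, 148.4]), array([79.2, 53.6]), np.float64(3.6)]
top stand 0.6 [317. 270.] 2031 [array([307. , 241.1]), array([59.2, 80.7]), np.float64(2.7)]
top rack 0.93 [464. 232.] 1407 [array([476.2, 245.1]), array([52.8, 66.6]), np.float64(9.5)]
top rack 0.65 [399. 306.] 774 [array([397.5, 309. ]), array([31.8, 29. ]), np.float64(45.0)]
top pot_grip 0.83 [303. 242.] 2706 [array([304.2, 238.3]), array([57.3, 56.6]), np.float64(45.0)]
```

View pics/ca.png

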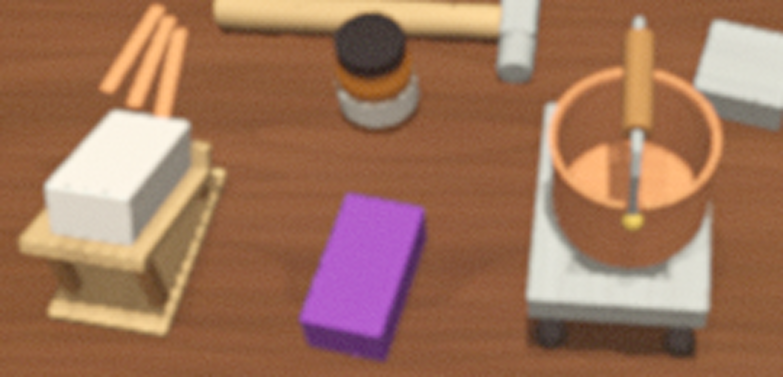

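View pics/cb.png

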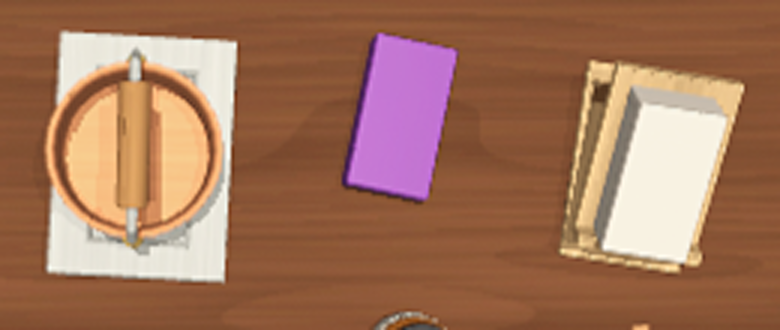

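The crop confirms it: the white block lies on the wooden rack, and the purple one is flat on the bench. I'll enlarge further to get exact corners.

```bash
python3 - <<'E'
from h import *
a=cv2.imread("pics/scene0.png");b=cv2.imread("pics/top0.png")
def crop(im,x,y,w,h,s,n):
    c=cv2.resize(im[y:y+h,x:x+w],None,fx=s,fy=s,interpolation=cv2.INTER_CUBIC)
    for k in range(0,w,10):
        cv2.putText(c,str(x+k),(int((k+.5)*s),10),0,.35,(0,255,255),1); cv2.line(c,(int((k+.5)*s),12),(int((k+.5)*s),16),(0,255,255),1)
    for k in range(0,h,10):
        cv2.putText(c,str(y+k),(0,int((k+.5)*s)),0,.35,(0,255,255),1)
    return c
cv2.imwrite("pics/z1.png",np.hstack([crop(a,135,205,80,90,5,1),crop(b,440,200,75,90,5,1)]))
cv2.imwrite("pics/z2.png",np.hstack([crop(a,305,180,80,120,5,1),crop(b,265,190,80,120,5,1)]))
E
```

```text
(no output)
```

View pics/z1.png

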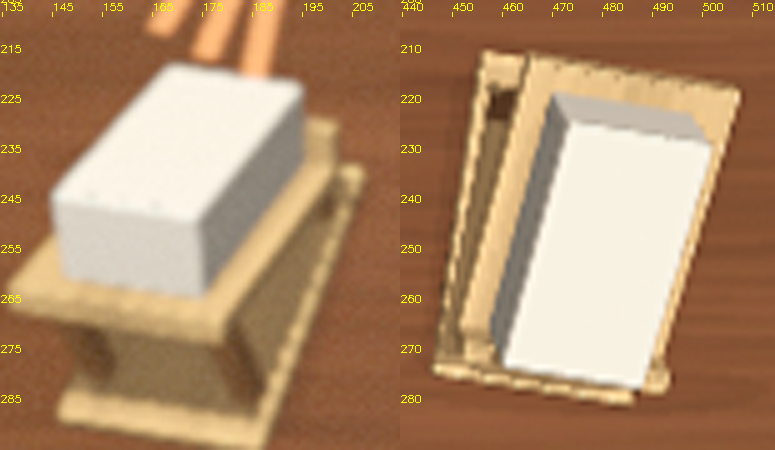

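View pics/z2.png

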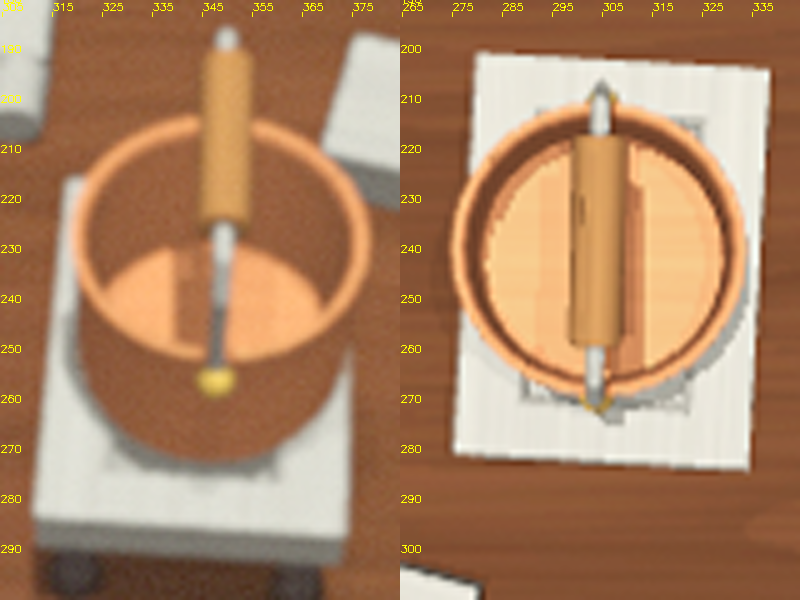

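```bash
cat > fit.py <<'E'
from h import *
from scipy.optimize import least_squares
np.set_printoptions(precision=4,suppress=True)
L=dict(A=(-50,-27,36),B=(-50,27,36),C=(50,27,36),D=(50,-27,36),c=(50,27,0),d=(50,-27,0))
sc=dict(A=(168.5,217.3),B=(195.1,221.7),C=(173.9,248.9),D=(144.9,244.3),c=(175.5,263.7),d=(146.9,259.9))
tp=dict(C=(473.9,223.9),D=(501.9,228.5),B=(460.1,272.7),A=(488.1,276.9),c=(470.5,218.3))
for k in "ABCDc": print(k,*tri(sc[k],tp[k]))
def pose(v,l): return v[:3]+R.from_rotvec(v[3:]).apply(np.array(l)/1000)
def f(v):
    r=[]
    for n,d in(("scene",sc),("top",tp)):
        r.append((proj(n,pose(v,[L[k] for k in d]))-np.array(list(d.values()))).ravel())
    return np.concatenate(r)
v0=np.r_[0.5,-0.28,0.06,R.from_euler("ZY",[-14,-25],degrees=True).as_rotvec()]
s=least_squares(f,v0,loss="soft_l1"); print("block",s.x[:3],R.from_rotvec(s.x[3:]).as_euler("ZYX",degrees=True),"res",np.sqrt(np.mean(f(s.x)**2)))
# stand: yaw only
S=dict(a=(75,55,70),b=(75,-55,70),c=(-75,-55,70),d=(-75,55,70))
st=dict(a=(279.7,200.1),b=(338.5,203.3),c=(334.5,283.3),d=(275.3,280.3))
ss=dict(b=(311.1,282.5),a=(373.9,286.9),c=(317.7,215.1))
def g(v):
    r=[]
    for n,d in(("scene",ss),("top",st)):
        P=v[:3]+R.from_euler("z",v[3]).apply(np.array([S[k] for k in d])/1000)
        r.append((proj(n,P)-np.array(list(d.values()))).ravel())
    return np.concatenate(r)
s=least_squares(g,[.5,.05,0,0],loss="soft_l1"); print("stand",s.x[:3],np.degrees(s.x[3]),"\n",g(s.x))
print("bar ends", *tri((349.7,189.5),(303.3,258.5)),*tri((349.3,225.),(304.1,217.5)))
# pot rim & mat
print("rim",onz("top",(303.9,239.3),.145), "mat",onz("top",(209,247.5),.008),onz("scene",(443.5,265),.008))
E
python3 fit.py
```

```text
A [ 0.4955 -0.3071  0.0712] 0.0018350564655529112
B [ 0.5035 -0.2549  0.0689] 0.0016625669678955485
C [ 0.5926 -0.2704  0.1088] 0.0007502799352924716
D [ 0.5842 -0.3222  0.1095] 0.0027162184431716576
c [ 0.6051 -0.2725  0.0794] 0.0006434185504711216
block [ 0.5581 -0.2917  0.057 ] [ -9.3942 -24.6964  -0.5458] res 0.6389862011885191
stand [ 0.5627  0.0328 -0.0003] -3.2638286823580636 
 [ 1.044   0.0056  0.1536 -0.4341  1.0438  0.1982  0.78    0.0831  0.3612
  0.1216  0.1385 -0.1548  0.6127 -0.3079]
bar ends [0.5296 0.0373 0.2021] 0.002465287957076564 [0.5977 0.0361 0.1945] 0.002336492132134147
rim [0.5637 0.0384 0.145 ] mat [0.5538 0.2283 0.008 ] [0.556  0.2282 0.008 ]
```

```bash
cat > go.py <<'E'
from h import *
import sys
np.set_printoptions(precision=4,suppress=True)
# go.py x y z yaw tilt(deg): tool z along +-(object y), tilt=slope of object's x upward
def target(yaw,tilt):
    B=R.from_euler("ZY",[yaw,-tilt],degrees=True).as_matrix() # object frame
    return B
def delta(p,yaw,tilt):
    s=robot.read_state(); A=R.from_rotvec(s["orientation"]).as_matrix()
    B=target(yaw,tilt); best=None
    for sg in(1,-1):
        y=-B[:,2]; z=sg*B[:,1]; T=np.c_[np.cross(y,z),y,z]
        rv=R.from_matrix(A.T@T).as_rotvec(degrees=True)
        if best is None or np.linalg.norm(rv)<np.linalg.norm(best): best=rv
    print("t",round(s["t"],2),"pos",s["tool_pos"],"open",round(s["opening"],4),"F",s["force"],"q",s["q"])
    print("tool axes cols\n",A)
    print("shift(tool) mm",1e3*A.T@(np.array(p)-s["tool_pos"]),"turn deg",best)
if __name__=="__main__":
    a=list(map(float,sys.argv[1:])); delta(a[:3],a[3],a[4])
E
python3 go.py 0.5637 0.037 0.265 -1 0
```

```text
t 0.8 pos [ 0.256  -0.5426  0.2376] open 0.0927 F [-0.1103 -0.5173 -0.1185] q [-1.2154  0.1304  1.4882 -0.      1.523  -0.0854]
tool axes cols
 [[-0.9044 -0.      0.4267]
 [-0.4267  0.     -0.9044]
 [ 0.     -1.     -0.    ]]
shift(tool) mm [-525.5868  -27.3725 -392.9399] turn deg [ 0.0013 26.257   0.002 ]
```

Call:
carry_out --motion '[-0.036,-0.006,-0.03,0,5.2,0,1,-0.036,-0.006,-0.03,0,5.2,0,1,-0.036,-0.006,-0.03,0,5.2,0,1,-0.036,-0.004,-0.03,0,5.2,0,1,-0.036,-0.004,-0.03,0,5.2,0,1]' --squeeze 20

```text
t: 1.3
tool_pos: [0.3907, -0.3517, 0.2621]
orientation: [-0.04, -2.203, 2.199]
force: [1.6, 0.1, 0.9]
opening: 0.0929
```

```bash
python3 go.py 0.5637 0.037 0.265 -1 0
```

```text
t 1.3 pos [ 0.3907 -0.3517  0.2621] open 0.0929 F [1.5802 0.1056 0.9154] q [-0.8303 -0.0779  1.6559 -0.0003  1.5665  0.779 ]
tool axes cols
 [[-0.9993 -0.0022 -0.0385]
 [ 0.0385  0.0019 -0.9993]
 [ 0.0022 -1.     -0.0018]]
shift(tool) mm [-157.9347   -2.589  -395.1119] turn deg [ 0.1045 -1.205   0.1274]
```

Call:
carry_out --motion '[-0.018,0,-0.044,0,-0.6,0,1,-0.018,0,-0.044,0,-0.6,0,1,-0.018,0,-0.044,0,0,0,1,-0.018,0,-0.044,0,0,0,1,-0.018,0,-0.044,0,0,0,1]'

```text
t: 1.8
tool_pos: [0.4909, -0.1261, 0.2643]
orientation: [-0.027, -2.211, 2.213]
force: [0.5, -0.3, 0.6]
opening: 0.0928
```

Call:
carry_out --motion '[-0.018,0,-0.044,0,0,0,1,-0.018,0,-0.044,0,0,0,1,-0.018,0,-0.044,0,0,0,1,-0.01,0,-0.035,0,0,0,1,0,0,0,0,0,0,1]'

```text
t: 2.3
tool_pos: [0.5613, 0.0527, 0.2653]
orientation: [-0.024, -2.217, 2.216]
force: [-0.1, -0.3, 0.2]
opening: 0.0927
```

```bash
python3 go.py 0.5637 0.037 0.265 -1 0; python3 go.py 0.5637 0.037 0.195 -1 0|tail -1
```

```text
t 2.3 pos [0.5613 0.0527 0.2653] open 0.0927 F [-0.0917 -0.2805  0.2434] q [0.0024 0.0167 1.5574 0.0004 1.5619 1.5889]
tool axes cols
 [[-0.9999  0.0057 -0.0157]
 [ 0.0157  0.0004 -0.9999]
 [-0.0057 -1.     -0.0005]]
shift(tool) mm [-2.6771  0.3143 15.6239] turn deg [ 0.0282  0.0987 -0.3254]
shift(tool) mm [-2.2794 70.3131 15.6581] turn deg [ 0.0282  0.0987 -0.3254]
```

Call:
carry_out --motion '[-0.002,0.005,0.015,0,0,-0.3,1,0,0.015,0,0,0,0,1,0,0.02,0,0,0,0,1,0,0.02,0,0,0,0,1,0,0.01,0,0,0,0,1]'

```text
t: 2.8
tool_pos: [0.563, 0.0308, 0.1914]
orientation: [-0.024, -2.211, 2.214]
force: [-0.8, 0.0, -0.2]
opening: 0.0927
```

```bash
python3 go.py 0.5637 0.037 0.195 -1 0; python3 - <<'E'
from h import *
a=imaging.read_camera("scene")
cv2.imwrite("pics/g1.png",cv2.resize(a[100:330,230:460],None,fx=2.6,fy=2.6))
E
```

```text
t 2.8 pos [0.563  0.0308 0.1914] open 0.0927 F [-0.8355  0.0231 -0.1846] q [-0.0355  0.0572  1.6508 -0.0013  1.4318  1.5555]
tool axes cols
 [[-0.9998  0.0017 -0.02  ]
 [ 0.02   -0.0014 -0.9998]
 [-0.0017 -1.      0.0013]]
shift(tool) mm [-0.6233 -3.5694 -6.2381] turn deg [-0.077  -0.1443 -0.1   ]
```

View pics/g1.png

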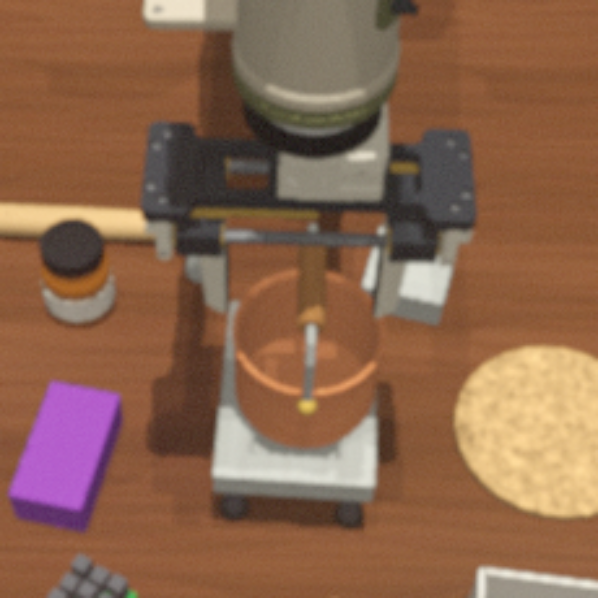

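The bar sits between the open fingers, with the bar at crop x≈312 and the finger midpoint at ≈301. That agrees with the computed 6 mm, so I'll centre and close.

Call:
carry_out --motion '[0,-0.002,-0.006,0,0,0,1,0,-0.001,0,0,0,0,0.2,0,0,0,0,0,0,-0.5,0,0,0,0,0,0,-1,0,0,0,0,0,0,-1]' --squeeze 35

```text
t: 3.35
tool_pos: [0.5631, 0.0352, 0.1954]
orientation: [-0.028, -2.209, 2.213]
force: [1.2, 0.0, 0.4]
opening: 0.0655
```

Call:
carry_out --motion '[0,0,0,0,0,0,-1,0,0,0,0,0,0,-1,0,0,0,0,0,0,-1,0,0,0,0,0,0,-1,0,0,0,0,0,0,-1]'

```text
t: 3.85
tool_pos: [0.5638, 0.0354, 0.1965]
orientation: [-0.029, -2.21, 2.214]
force: [-0.3, 0.0, 0.1]
opening: 0.0258
```

```bash
python3 go.py 0.5637 0.037 0.195 -1 0
```

```text
t 3.85 pos [0.5638 0.0354 0.1965] open 0.0258 F [-0.2906  0.0067  0.1246] q [-0.027   0.0544  1.6443 -0.0016  1.4387  1.5664]
tool axes cols
 [[-0.9997  0.0042 -0.0224]
 [ 0.0224 -0.0017 -0.9997]
 [-0.0042 -1.      0.0016]]
shift(tool) mm [ 0.1091  1.5209 -1.5724] turn deg [-0.0929 -0.2814 -0.2414]
```

Call:
carry_out --motion '[0,0.001,-0.0015,0,0,0,-1,0,0,0,0,0,0,-1,0,0,0,0,0,0,-1,0,-0.005,0,0,0,0,-1,0,-0.01,0,0,0,0,-1]'

```text
t: 4.35
tool_pos: [0.5618, 0.0372, 0.208]
orientation: [-0.023, -2.208, 2.211]
force: [-0.1, 0.1, -4.3]
opening: 0.0167
```

Call:
carry_out --motion '[0,-0.01,0,0,0,0,-1,0,-0.01,0,0,0,0,-1,0,-0.005,0,0,0,0,-1,0,0,0,0,0,0,-1,0,0,0,0,0,0,-1]'

```text
t: 4.85
tool_pos: [0.5624, 0.0372, 0.2373]
orientation: [-0.025, -2.209, 2.212]
force: [-0.3, 0.1, -5.1]
opening: 0.0169
```

```bash
python3 go.py 0.5545 0.2283 0.245 -1 0; python3 - <<'E'
from h import *
a=imaging.read_camera("scene");b=imaging.read_camera("top")
cv2.imwrite("pics/g2.png",np.hstack([cv2.resize(a[140:340,250:400],None,fx=2.6,fy=2.6),cv2.resize(b[150:350,230:380],None,fx=2.6,fy=2.6)]))
E
```

```text
t 4.85 pos [0.5624 0.0372 0.2373] open 0.0169 F [-0.2605  0.0845 -5.1423] q [-0.024   0.0323  1.5923 -0.0015  1.5165  1.5693]
tool axes cols
 [[-0.9997  0.0005 -0.0224]
 [ 0.0224 -0.0015 -0.9997]
 [-0.0005 -1.      0.0015]]
shift(tool) mm [  12.2125   -8.0186 -190.8694] turn deg [-0.087  -0.2814 -0.0278]
```

View pics/g2.png

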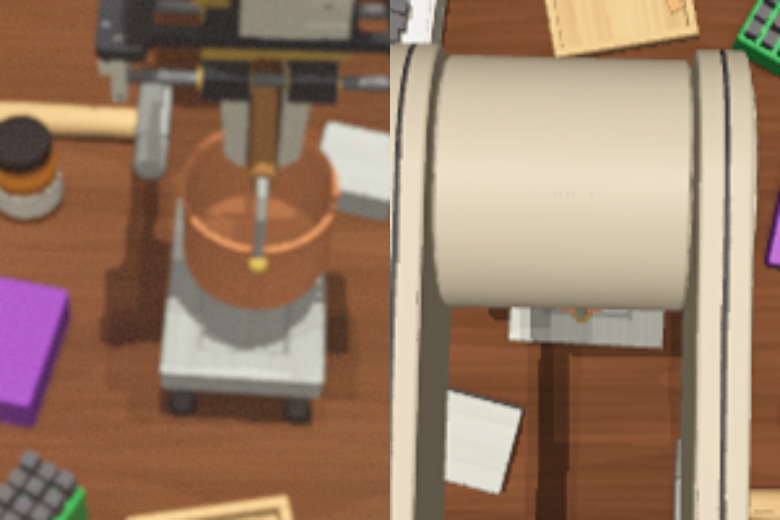

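The pot hangs upright from the gripper, clear of the stand.

Call:
carry_out --motion '[0.001,0,-0.012,0,0,0,-1,0.001,0,-0.022,0,0,0,-1,0.002,0,-0.03,0,0,0,-1,0.002,0,-0.03,0,0,0,-1,0.002,0,-0.03,0,0,0,-1]'

```text
t: 5.45
tool_pos: [0.5559, 0.1642, 0.2342]
orientation: [-0.028, -2.202, 2.207]
force: [1.0, -0.8, -5.0]
opening: 0.0175
```

Call:
carry_out --motion '[0.002,0,-0.025,0,0,0,-1,0.002,0,-0.018,0,0,0,-1,0,0,-0.012,0,0,0,-1,0,0,-0.006,0,0,0,-1,0,0,0,0,0,0,-1]'

```text
t: 5.95
tool_pos: [0.5502, 0.235, 0.2315]
orientation: [-0.016, -2.205, 2.207]
force: [-0.2, -1.1, -3.5]
opening: 0.0174
```

```bash
python3 go.py 0.5545 0.2283 0.134 -1 0; python3 - <<'E'
from h import *
a=imaging.read_camera("scene")
cv2.imwrite("pics/g3.png",cv2.resize(a[140:340,350:520],None,fx=2.8,fy=2.8))
E
```

```text
t 5.95 pos [0.5502 0.235  0.2315] open 0.0174 F [-0.1983 -1.1015 -3.5038] q [0.3171 0.1359 1.4933 0.0016 1.5204 1.9108]
tool axes cols
 [[-0.9997 -0.0081 -0.023 ]
 [ 0.023  -0.001  -0.9997]
 [ 0.0081 -1.      0.0012]]
shift(tool) mm [-5.268  97.5138  6.4871] turn deg [-0.0676 -0.319   0.4616]
```

View pics/g3.png

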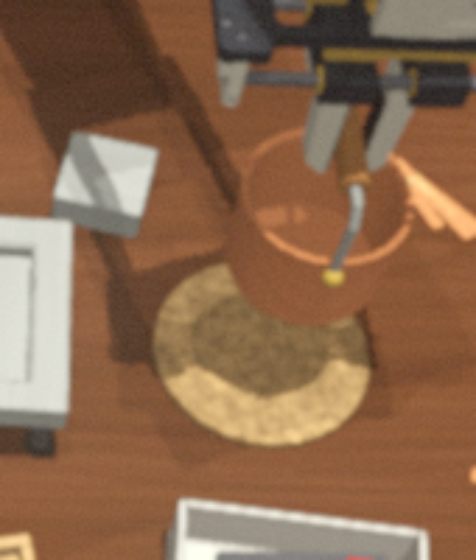

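Call:
carry_out --motion '[-0.002,0.01,0.003,0,0,0.4,-1,-0.002,0.018,0.003,0,0,0,-1,-0.001,0.02,0,0,0,0,-1,0,0.018,0,0,0,0,-1,0,0.01,0,0,0,0,-1]'

```text
t: 6.5
tool_pos: [0.5579, 0.2226, 0.1531]
orientation: [-0.037, -2.207, 2.212]
force: [-0.6, -0.2, -4.7]
opening: 0.0174
```

```bash
python3 go.py 0.5545 0.2283 0.134 -1 0
```

```text
t 6.5 pos [0.5579 0.2226 0.1531] open 0.0174 F [-0.6265 -0.1809 -4.7074] q [ 0.2964  0.182   1.5874 -0.0036  1.3683  1.8968]
tool axes cols
 [[-0.9996  0.0047 -0.029 ]
 [ 0.029  -0.0022 -0.9996]
 [-0.0048 -1.      0.0021]]
shift(tool) mm [ 3.6499 19.0333 -5.678 ] turn deg [-0.1221 -0.6595 -0.275 ]
```

Call:
carry_out --motion '[0.002,0.005,-0.003,0,-0.5,-0.3,-1,0,0.004,-0.001,0,0,0,-1,0,0.003,0,0,0,0,-1,0,0.002,0,0,0,0,-1,0,0.001,0,0,0,0,-1]'

```text
t: 7.0
tool_pos: [0.5561, 0.225, 0.1366]
orientation: [-0.022, -2.207, 2.213]
force: [0.0, 0.1, -4.2]
opening: 0.0167
```

```bash
python3 go.py 0.5545 0.2283 0.134 -1 0; python3 - <<'E'
from h import *
a=imaging.read_camera("scene")
cv2.imwrite("pics/g4.png",cv2.resize(a[140:340,350:520],None,fx=2.8,fy=2.8))
E
```

```text
t 7.0 pos [0.5561 0.225  0.1366] open 0.0167 F [ 0.0016  0.0654 -4.182 ] q [ 0.3004  0.1999  1.5985 -0.0023  1.3453  1.8933]
tool axes cols
 [[-0.9998 -0.0013 -0.0216]
 [ 0.0216 -0.0027 -0.9998]
 [ 0.0012 -1.      0.0028]]
shift(tool) mm [ 1.6818  2.5504 -3.24  ] turn deg [-0.1579 -0.2374  0.0698]
```

View pics/g4.png

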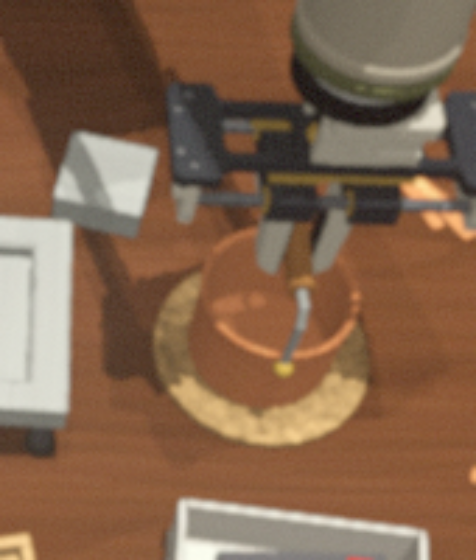

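The pot is centred over the mat and still hanging (-4.2 N). I'll lower the last few mm slowly.

Call:
carry_out --motion '[0.001,0.001,-0.002,0,0,0,-1,0,0.001,0,0,0,0,-1,0,0.001,0,0,0,0,-1,0,0,0,0,0,0,-1,0,0,0,0,0,0,-1]'

```text
t: 7.55
tool_pos: [0.5558, 0.2278, 0.1348]
orientation: [-0.025, -2.209, 2.214]
force: [-0.5, 1.0, -4.2]
opening: 0.0172
```

Call:
carry_out --motion '[0,0.001,0,0,0,0,-1,0,0.001,0,0,0,0,-1,0,0.001,0,0,0,0,-1,0,0,0,0,0,0,-1,0,0,0,0,0,0,-1]'

```text
t: 8.05
tool_pos: [0.5568, 0.2282, 0.1337]
orientation: [-0.027, -2.212, 2.214]
force: [-1.0, 1.2, -1.1]
opening: 0.017
```

Call:
carry_out --motion '[0,0.001,0,0,0,0,-1,0,0.001,0,0,0,0,-1,0,0,0,0,0,0,-1,0,0,0,0,0,0,-1,0,0,0,0,0,0,-1]'

```text
t: 8.55
tool_pos: [0.5579, 0.2288, 0.1337]
orientation: [-0.03, -2.214, 2.214]
force: [0.7, 0.7, -0.9]
opening: 0.0173
```

Call:
carry_out --motion '[0,0.0005,0,0,0,0,-0.6,0,0,0,0,0,0,-0.5,0,0,0,0,0,0,-0.2,0,0,0,0,0,0,0.2,0,0,0,0,0,0,0.4]'

```text
t: 9.05
tool_pos: [0.5586, 0.2288, 0.1339]
orientation: [-0.032, -2.216, 2.214]
force: [0.4, 0.4, -0.2]
opening: 0.0427
```

```bash
python3 go.py 0.5545 0.2283 0.134 -1 0; python3 - <<'E'
from h import *
a=imaging.read_camera("scene")
cv2.imwrite("pics/g5.png",cv2.resize(a[140:340,350:520],None,fx=2.8,fy=2.8))
E
```

```text
t 9.05 pos [0.5586 0.2288 0.1339] open 0.0427 F [ 0.3866  0.4419 -0.1953] q [ 0.305   0.2029  1.6002 -0.0019  1.3307  1.8973]
tool axes cols
 [[-0.9997  0.0081 -0.0211]
 [ 0.0211  0.0006 -0.9998]
 [-0.0081 -1.     -0.0007]]
shift(tool) mm [ 4.1083 -0.1807  0.6208] turn deg [ 0.0413 -0.2088 -0.4616]
```

View pics/g5.png

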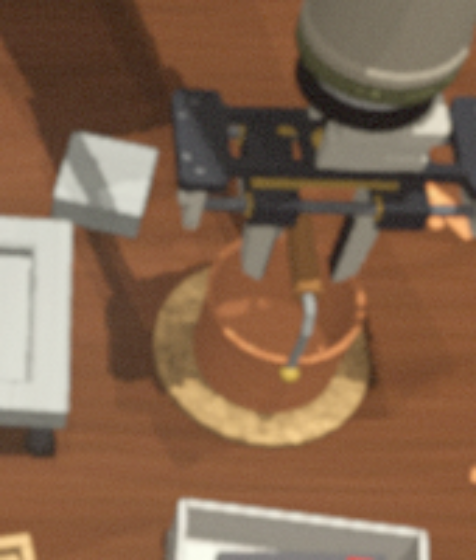

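Released; the pot stands on the mat. Now I'll raise the tool.

Call:
carry_out --motion '[0,0,0,0,0,0,0.5,0,-0.01,0,0,0,0,0.5,0,-0.03,0,0,0,0,0.8,0,-0.04,0,0,0,0,1,0,-0.04,0,0,0,0,1]'

```text
t: 9.6
tool_pos: [0.5535, 0.2273, 0.2508]
orientation: [-0.017, -2.204, 2.212]
force: [0.1, -0.4, 0.6]
opening: 0.0868
```

Call:
carry_out --motion '[0,-0.01,0.03,0,0,0,1,0,0,0.045,0,0,0,1,0,0,0.045,0,0,0,1,0,0,0.045,0,0,0,1,0,0,0.045,0,0,0,1]'

```text
t: 10.1
tool_pos: [0.5533, 0.0178, 0.2766]
orientation: [0.028, 2.221, -2.218]
force: [0.8, -0.0, -0.1]
opening: 0.0931
```

```bash
python3 go.py 0.5545 -0.2883 0.25 -9.4 25; python3 - <<'E'
from h import *
a=imaging.read_camera("scene");b=imaging.read_camera("top")
cv2.imwrite("pics/sc6.png",a);cv2.imwrite("pics/tp6.png",b)
cv2.imwrite("pics/g6.png",np.hstack([cv2.resize(a[160:320,300:500],None,fx=2,fy=2),cv2.resize(b[160:320,160:360],None,fx=2,fy=2)]))
E
```

```text
t 10.1 pos [0.5533 0.0178 0.2766] open 0.0931 F [ 0.7968 -0.0276 -0.1159] q [-0.0617 -0.0226  1.5763  0.002   1.5736  1.5201]
tool axes cols
 [[-0.9998  0.0144 -0.0109]
 [ 0.011   0.0012 -0.9999]
 [-0.0144 -0.9999 -0.0013]]
shift(tool) mm [ -4.1623  26.2195 306.1486] turn deg [ 2.049   8.598  24.1335]
```

View pics/g6.png

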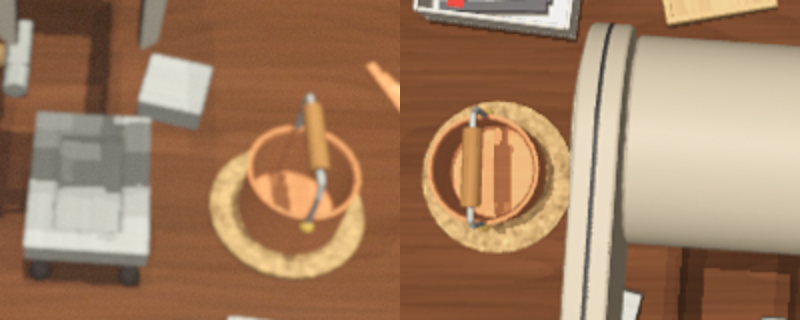

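```bash
python3 - <<'E'
from h import *
print(onz("top",(160+81/2,160+171/2),.083),onz("scene",(300+304/2,160+173/2),.083))
print(onz("top",(209,247.5),.008))
E
```

```text
[0.55533884 0.23032602 0.083     ] [0.56220996 0.2283153  0.083     ]
[0.55379304 0.2282995  0.008     ]
```

The pot is within about 5 mm of the mat centre and upright, and the margin is 25 mm. Next is the block, grasped along its own normal.

Call:
carry_out --motion '[0.005,0,0.04,0.4,1.7,4.8,1,0.005,0,0.045,0.4,1.7,4.8,1,0.005,0,0.045,0.4,1.7,4.8,1,0.005,0,0.045,0.4,1.7,4.8,1,0.005,0,0.045,0.4,1.7,4.8,1]'

```text
t: 10.7
tool_pos: [0.5142, -0.2042, 0.2763]
orientation: [0.633, 1.99, -2.071]
force: [-0.2, -0.7, -1.4]
opening: 0.0931
```

```bash
python3 go.py 0.501 -0.282 0.181 -9.4 25
```

```text
t 10.7 pos [ 0.5142 -0.2042  0.2763] open 0.0931 F [-0.1683 -0.7473 -1.3914] q [-0.5857 -0.4349  1.9916  0.1914  1.1752  1.1138]
tool axes cols
 [[-0.8881  0.4288 -0.1656]
 [ 0.1483 -0.0738 -0.9862]
 [-0.4351 -0.9004  0.002 ]]
shift(tool) mm [41.6754 85.8609 78.7561] turn deg [-0.1584 -0.0704 -0.7895]
```

Call:
carry_out --motion '[0.01,0.018,0.02,-0.1,0,-0.6,1,0.01,0.018,0.02,0,0,0,1,0.01,0.018,0.018,0,0,0,1,0.006,0.012,0.012,0,0,0,1,0,0,0,0,0,0,1]'

```text
t: 11.2
tool_pos: [0.4964, -0.2786, 0.2045]
orientation: [0.641, 1.989, -2.076]
force: [-1.1, -0.5, 0.5]
opening: 0.0928
```

```bash
python3 go.py 0.501 -0.282 0.181 -9.4 25;python3 go.py 0.5427 -0.2891 0.0905 -9.4 25|tail -1; python3 - <<'E'
from h import *
a=imaging.read_camera("scene")
cv2.imwrite("pics/g7.png",cv2.resize(a[100:310,90:300],None,fx=2.8,fy=2.8))
E
```

```text
t 11.2 pos [ 0.4964 -0.2786  0.2045] open 0.0928 F [-1.0781 -0.5368  0.4667] q [-0.7524 -0.3224  2.0383  0.2746  1.0565  0.9004]
tool axes cols
 [[-0.887   0.4282 -0.1727]
 [ 0.1543 -0.0775 -0.985 ]
 [-0.4352 -0.9003  0.0027]]
shift(tool) mm [ 5.5986 23.3788  2.4514] turn deg [-0.3731 -0.4265 -0.7959]
shift(tool) mm [  6.8976 123.267    1.9994] turn deg [-0.3731 -0.4265 -0.7959]
```

View pics/g7.png

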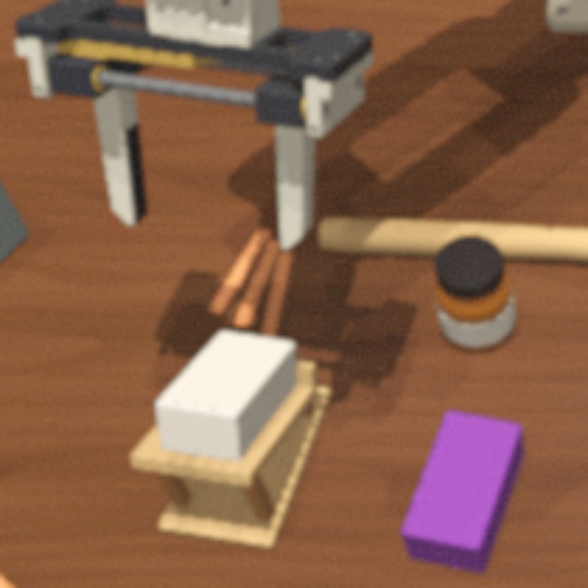

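The gripper is lined up over the white block on the rack, and its orientation matches. Descending along the slope normal.

Call:
carry_out --motion '[0.004,0.02,0.001,-0.3,-0.3,-0.6,1,0.002,0.026,0.001,0,0,0,1,0.001,0.026,0,0,0,0,1,0,0.016,0,0,0,0,1,0,0.008,0,0,0,0,1]'

```text
t: 11.75
tool_pos: [0.5392, -0.2844, 0.1251]
orientation: [0.63, 1.984, -2.07]
force: [0.1, 0.5, 0.2]
opening: 0.0929
```

```bash
python3 go.py 0.5427 -0.2891 0.0905 -9.4 25; python3 - <<'E'
from h import *
a=imaging.read_camera("scene")
cv2.imwrite("pics/g8.png",cv2.resize(a[140:300,90:250],None,fx=3.7,fy=3.7))
E
```

```text
t 11.75 pos [ 0.5392 -0.2844  0.1251] open 0.0929 F [0.1127 0.4845 0.1735] q [-0.7009 -0.119   2.0191  0.2945  0.8652  0.8813]
tool axes cols
 [[-0.8876  0.4315 -0.1609]
 [ 0.1425 -0.075  -0.987 ]
 [-0.4379 -0.899   0.0051]]
shift(tool) mm [11.3791 32.9738  3.9416] turn deg [-0.2024  0.2494 -0.9732]
```

View pics/g8.png

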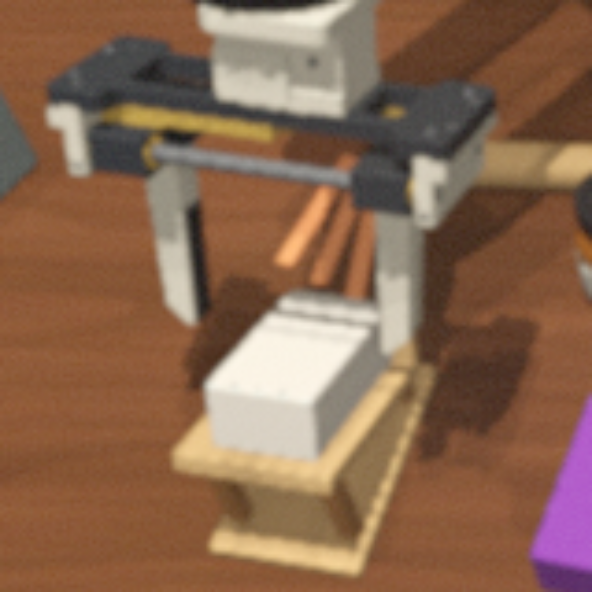

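Call:
carry_out --motion '[0.006,0.01,0.003,-0.2,0.2,-0.8,1,0.003,0.01,0,0,0,0,1,0.001,0.008,0,0,0,0,1,0,0.003,0,0,0,0,1,0,0,0,0,0,0,1]'

```text
t: 12.3
tool_pos: [0.5448, -0.288, 0.0932]
orientation: [0.621, 1.997, -2.073]
force: [0.4, 0.3, 0.0]
opening: 0.0924
```

```bash
python3 go.py 0.5427 -0.2891 0.0905 -9.4 25; python3 - <<'E'
from h import *
a=imaging.read_camera("scene")
cv2.imwrite("pics/g9.png",cv2.resize(a[140:300,90:250],None,fx=3.7,fy=3.7))
E
```

```text
t 12.3 pos [ 0.5448 -0.288   0.0932] open 0.0924 F [0.3964 0.2519 0.0318] q [-0.6971 -0.0446  2.0097  0.303   0.8135  0.8669]
tool axes cols
 [[-0.8925  0.4212 -0.1613]
 [ 0.1454 -0.0699 -0.9869]
 [-0.4269 -0.9043  0.0011]]
shift(tool) mm [2.9245 1.6443 1.3824] turn deg [-0.0088  0.1344 -0.2742]
```

View pics/g9.png

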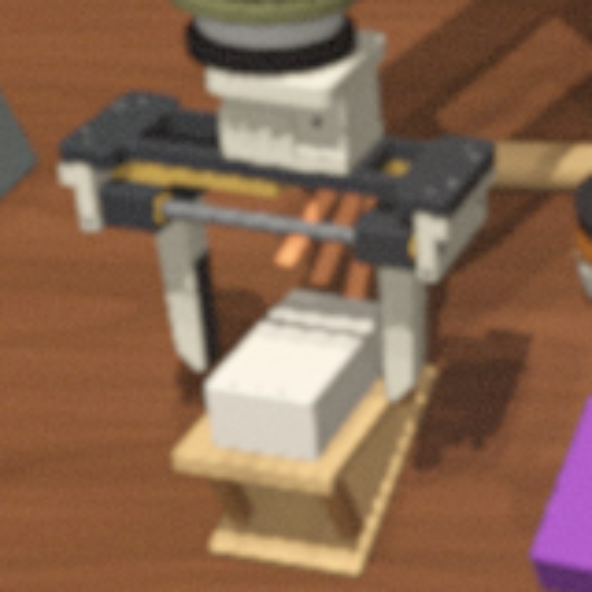

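The fingers straddle the block. Closing.

Call:
carry_out --motion '[0.003,0.0015,0.001,0,0,-0.2,0.6,0,0,0,0,0,0,0.2,0,0,0,0,0,0,-0.1,0,0,0,0,0,0,-0.4,0,0,0,0,0,0,-0.6]' --squeeze 30

```text
t: 12.85
tool_pos: [0.5428, -0.2895, 0.0922]
orientation: [0.62, 1.997, -2.075]
force: [-0.3, -0.3, -0.2]
opening: 0.0575
```

Call:
carry_out --motion '[0,0,0,0,0,0,-1,0,0,0,0,0,0,-1,0,0,0,0,0,0,-1,0,0,0,0,0,0,-1,0,0,0,0,0,0,-1]'

```text
t: 13.35
tool_pos: [0.5428, -0.2895, 0.0922]
orientation: [0.62, 1.997, -2.075]
force: [-0.1, -0.6, 0.4]
opening: 0.0537
```

```bash
python3 go.py 0.5427 -0.2891 0.0905 -9.4 25
```

```text
t 13.35 pos [ 0.5428 -0.2895  0.0922] open 0.0537 F [-0.0616 -0.6114  0.3619] q [-0.7007 -0.0449  2.0116  0.3021  0.8135  0.8636]
tool axes cols
 [[-0.8933  0.4194 -0.1617]
 [ 0.1454 -0.0709 -0.9868]
 [-0.4253 -0.9051  0.0023]]
shift(tool) mm [ 0.8318  1.434  -0.3723] turn deg [-0.082   0.1417 -0.1697]
```

Call:
carry_out --motion '[0,0,0,0,0,0,-1,0,-0.006,0,0,0,0,-1,0,-0.012,0,0,0,0,-1,0,-0.02,0,0,0,0,-1,0,-0.025,0,0,0,0,-1]' --squeeze 45

```text
t: 13.85
tool_pos: [0.514, -0.2829, 0.1473]
orientation: [0.615, 2.005, -2.075]
force: [0.3, 0.0, -2.1]
opening: 0.0536
```

Call:
carry_out --motion '[0,-0.025,0,0,0,0,-1,0,-0.025,0,0,0,0,-1,0,-0.015,0,0,0,0,-1,0,-0.005,0,0,0,0,-1,0,0,0,0,0,0,-1]'

```text
t: 14.35
tool_pos: [0.4813, -0.2777, 0.217]
orientation: [0.614, 2.003, -2.077]
force: [0.2, 0.1, -3.7]
opening: 0.0538
```

```bash
python3 go.py 0.5627 0.0328 0.20 -3.3 0; python3 - <<'E'
from h import *
a=imaging.read_camera("scene")
cv2.imwrite("pics/g10.png",cv2.resize(a[80:280,90:290],None,fx=2.9,fy=2.9))
E
```

```text
t 14.35 pos [ 0.4813 -0.2777  0.217 ] open 0.0538 F [ 0.1621  0.1127 -3.7228] q [-0.7731 -0.3549  2.0356  0.2712  1.1132  0.8819]
tool axes cols
 [[-0.8958  0.4143 -0.1612]
 [ 0.1459 -0.0684 -0.9869]
 [-0.4199 -0.9076  0.0008]]
shift(tool) mm [ -20.4536   27.8451 -319.6089] turn deg [ -1.3421  -5.8712 -24.8033]
```

View pics/g10.png

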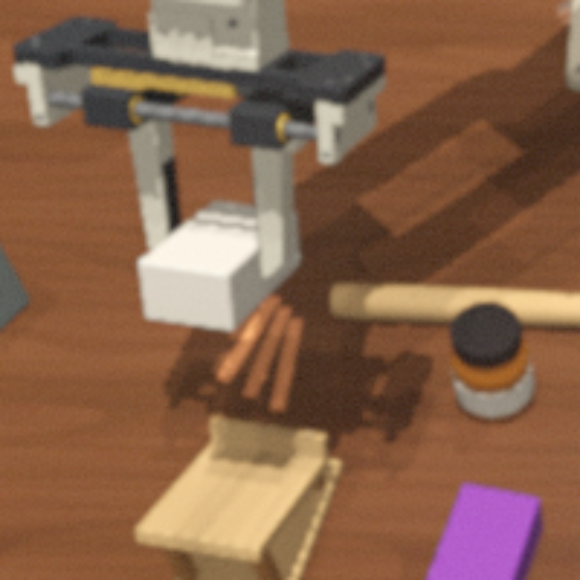

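Call:
carry_out --motion '[-0.004,-0.005,-0.02,-0.2,-1.1,-4,-1,-0.006,-0.005,-0.035,-0.2,-1.1,-4,-1,-0.006,0,-0.045,-0.2,-1.1,-4,-1,-0.006,0,-0.045,-0.2,-1.1,-4,-1,-0.006,0,-0.045,-0.2,-1.1,-4,-1]'

```text
t: 14.9
tool_pos: [0.524, -0.0905, 0.2256]
orientation: [-0.153, -2.202, 2.226]
force: [0.1, -0.1, -1.5]
opening: 0.0534
```

```bash
python3 go.py 0.5627 0.0328 0.20 -3.3 0
```

```text
t 14.9 pos [ 0.524  -0.0905  0.2256] open 0.0534 F [ 0.0871 -0.0987 -1.5442] q [-0.2703 -0.1128  1.7562  0.0042  1.4335  1.3741]
tool axes cols
 [[-0.9952  0.0635 -0.0743]
 [ 0.0736 -0.0132 -0.9972]
 [-0.0643 -0.9979  0.0085]]
shift(tool) mm [ -27.8071   26.3607 -126.0277] turn deg [-0.5178 -0.9429 -3.6821]
```

Call:
carry_out --motion '[-0.007,0,-0.038,-0.2,-0.4,-1.5,-1,-0.007,0,-0.03,-0.2,-0.3,-1.5,-1,-0.006,0,-0.022,0,0,0,-1,-0.004,0,-0.012,0,0,0,-1,0,0,0,0,0,0,-1]'

```text
t: 15.4
tool_pos: [0.5554, 0.0218, 0.2175]
orientation: [-0.052, -2.194, 2.194]
force: [-0.2, -0.6, -2.5]
opening: 0.0537
```

```bash
python3 go.py 0.5627 0.0328 0.20 -3.3 0; python3 - <<'E'
from h import *
a=imaging.read_camera("scene");cv2.imwrite("pics/sc11.png",a)
cv2.imwrite("pics/g11.png",cv2.resize(a[120:310,270:430],None,fx=3.1,fy=3.1))
E
```

```text
t 15.4 pos [0.5554 0.0218 0.2175] open 0.0537 F [-0.1543 -0.5654 -2.5289] q [-0.0529  0.025   1.636  -0.0001  1.4844  1.5688]
tool axes cols
 [[-0.9987 -0.0038 -0.0508]
 [ 0.0508  0.0001 -0.9987]
 [ 0.0038 -1.      0.0001]]
shift(tool) mm [ -6.7907  17.4437 -11.3381] turn deg [-0.0079  0.386   0.2151]
```

View pics/g11.png

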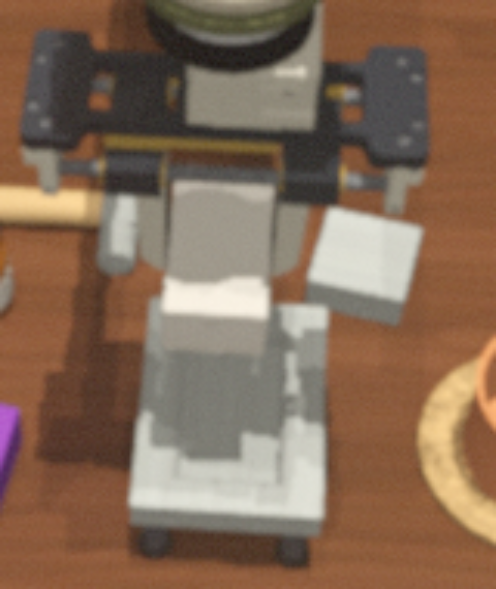

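```bash
cat > bf.py <<'E'
from h import *
from scipy.optimize import least_squares
np.set_printoptions(precision=4,suppress=True)
L=dict(C=(50,27,36),D=(50,-27,36),c=(50,27,0),d=(50,-27,0))
def fit(px,tcp,h=.0385):
    M=np.array([px[k] for k in px])+[0.9,0]; l=np.array([L[k] for k in px])/1000
    def P(v): return tcp+np.array([0,v[1],0])+R.from_euler("ZY",[v[2],-v[3]]).apply(l+[v[0],0,-h])
    f=lambda v:(proj("scene",P(v))-M).ravel()
    s=least_squares(f,[0,0,0,0]); print("dx,dy mm",s.x[:2]*1e3,"yaw,pitch-up deg",np.degrees(s.x[2:]),"res",f(s.x))
E
python3 - <<'E'
from bf import *
c=lambda X,Y:(270+X/3.1-.34,120+Y/3.1-.34)
for h in(.036,.0385): fit(dict(C=c(270,286),D=c(166,281),c=c(266,354),d=c(162,347)),np.array([.5554,.0218,.2175]),h)
E
python3 - <<'E'
import cv2
a=cv2.imread("pics/sc11.png")
cv2.imwrite("pics/g11b.png",cv2.resize(a[165:245,300:380],None,fx=7,fy=7,interpolation=2))
E
```

```text
dx,dy mm [10.5328  0.9208] yaw,pitch-up deg [-3.2425 27.2289] res [ 0.9024  0.5054 -1.0344  0.0533  0.6435 -0.4586 -0.511  -0.2745]
dx,dy mm [7.0291 0.8838] yaw,pitch-up deg [-3.2405 28.1522] res [ 0.8194  0.4684 -0.9437  0.0275  0.5677 -0.4254 -0.4428 -0.2318]
```

View pics/g11b.png

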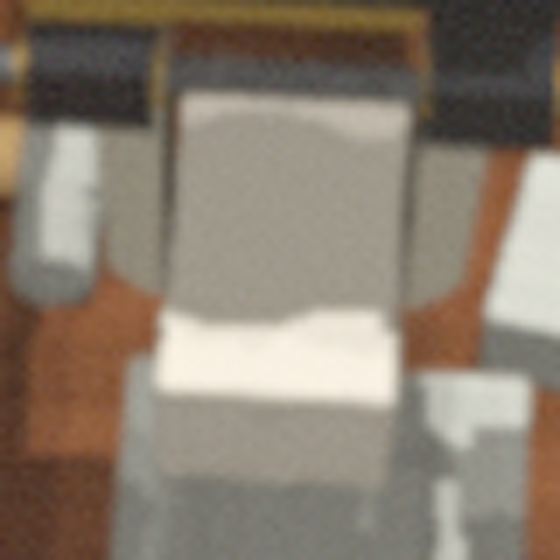

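```bash
python3 - <<'E'
import bf
from bf import *
bf.L.update(A=(-50,-27,36),B=(-50,27,36))
c=lambda X,Y:(300+X/7-.43,165+Y/7-.43)
px=dict(C=c(400,404),D=c(155,391),c=c(387,489),d=c(157,477),A=c(178,95),B=c(413,100))
for h in(.036,.0385): fit(px,np.array([.5554,.0218,.2175]),h)
px.pop("A");px.pop("B");fit(px,np.array([.5554,.0218,.2175]),h)
E
```

```text
dx,dy mm [5.7285 0.0599] yaw,pitch-up deg [-2.7914  7.7747] res [-0.104  -1.3358  0.1157 -1.3044  0.4269  2.195  -0.3487  2.1088  0.7011
 -1.3914 -0.7932 -0.5121]
dx,dy mm [3.1975 0.0408] yaw,pitch-up deg [-2.7925  7.5338] res [-0.1881 -1.2842  0.1952 -1.2449  0.3536  2.1041 -0.265   2.026   0.7621
 -1.3421 -0.8597 -0.4686]
dx,dy mm [-1.0981 -0.1319] yaw,pitch-up deg [-2.7466 -2.4834] res [-0.5191 -0.0621  0.2935  0.019   0.152   0.0416  0.0831  0.019 ]
```

```bash
python3 - <<'E'
import bf
from bf import *
bf.L.update(A=(-50,-27,36),B=(-50,27,36))
c=lambda X,Y:(300+X/7-.43,165+Y/7-.43)
px=dict(C=c(400,404),D=c(155,391),c=c(387,489),d=c(157,477),A=c(172,62),B=c(416,68))
for h in(.036,.0385): fit(px,np.array([.5554,.0218,.2175]),h)
E
python3 go.py 0.5637 0.0332 0.104 -3.3 0
```

```text
dx,dy mm [ 1.8738 -0.3285] yaw,pitch-up deg [-2.4572  0.6175] res [-0.3468 -0.4775  0.1986 -0.269   0.2756  0.7235 -0.084   0.8218  1.3279
 -0.7025 -1.3641 -0.1119]
dx,dy mm [-0.0789 -0.3352] yaw,pitch-up deg [-2.4574  0.3548] res [-0.4213 -0.4312  0.269  -0.2161  0.2111  0.6314 -0.0101  0.7365  1.3815
 -0.6516 -1.4227 -0.0658]
t 15.45 pos [0.555  0.0209 0.2174] open 0.0536 F [ 0.0104  0.5245 -2.3139] q [-0.0543  0.0243  1.6368 -0.0005  1.4846  1.568 ]
tool axes cols
 [[-0.9987 -0.0042 -0.0515]
 [ 0.0515 -0.0003 -0.9987]
 [ 0.0042 -1.      0.0005]]
shift(tool) mm [ -8.5227 113.3111 -12.7709] turn deg [-0.0301  0.3507  0.2397]
```

Call:
carry_out --motion '[-0.004,0.012,-0.006,0,0.3,0.2,-1,-0.003,0.02,-0.004,0,0,0,-1,-0.001,0.022,-0.002,0,0,0,-1,0,0.018,0,0,0,0,-1,0,0.006,0,0,0,0,-1]'

```text
t: 15.95
tool_pos: [0.564, 0.0273, 0.1347]
orientation: [-0.074, -2.187, 2.191]
force: [-0.4, -0.4, -1.5]
opening: 0.0539
```

```bash
python3 go.py 0.5627 0.0328 0.120 -3.3 0; python3 - <<'E'
from h import *
a=imaging.read_camera("scene");cv2.imwrite("pics/sc12.png",a)
cv2.imwrite("pics/g12.png",cv2.resize(a[190:305,295:395],None,fx=5.2,fy=5.2,interpolation=2))
b=imaging.read_camera("top");cv2.imwrite("pics/tp12.png",b)
E
```

```text
t 15.95 pos [0.564  0.0273 0.1347] open 0.0539 F [-0.3608 -0.3525 -1.4893] q [-0.0411  0.1054  1.7065 -0.002   1.3272  1.5955]
tool axes cols
 [[-0.9979  0.0024 -0.0653]
 [ 0.0653 -0.002  -0.9979]
 [-0.0025 -1.      0.0018]]
shift(tool) mm [ 1.6917 14.7301 -5.3833] turn deg [-0.1063 -0.4434 -0.1443]
```

View pics/g12.png

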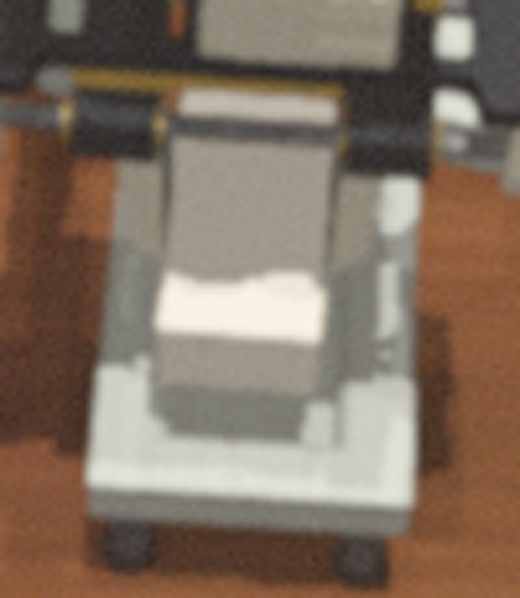

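```bash
python3 - <<'E'
from h import *
a=cv2.imread("pics/sc6.png")
cv2.imwrite("pics/z6.png",cv2.resize(a[205:305,300:390],None,fx=6,fy=6,interpolation=2))
E
```

```text
(no output)
```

View pics/z6.png

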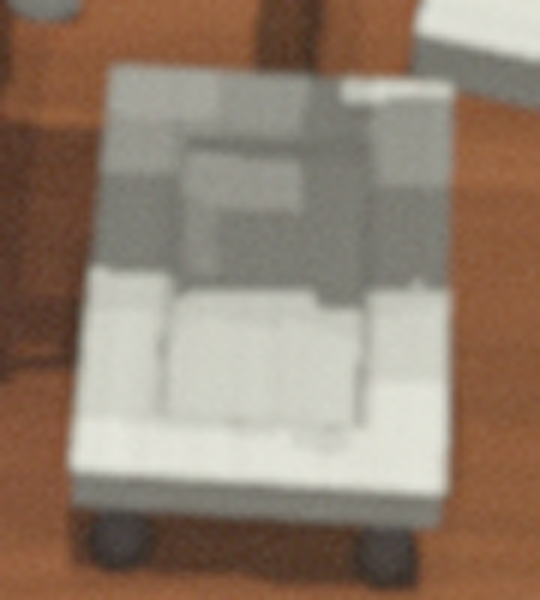

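```bash
python3 - <<'E'
import bf
from bf import *
c=lambda X,Y:(300+X/6-.42+.9,205+Y/6-.42)
M=np.array([c(110,66),c(455,84),c(447,493),c(71,470)])
P=np.array([(-75,-55,70),(-75,55,70),(75,55,70),(75,-55,70)])/1000
f=lambda v:(proj("scene",np.r_[v[:2],0]+R.from_euler("z",v[2]).apply(P))-M).ravel()
s=least_squares(f,[.56,.03,0]);print("scene-only",s.x[:2],np.degrees(s.x[2]),f(s.x))
T=np.array([(279.7,200.1),(338.5,203.3),(334.5,283.3),(275.3,280.3)])
Q=np.array([(75,55,70),(75,-55,70),(-75,-55,70),(-75,55,70)])/1000
f=lambda v:(proj("top",np.r_[v[:2],0]+R.from_euler("z",v[2]).apply(Q))-T).ravel()
s=least_squares(f,[.56,.03,0]);print("top-only",s.x[:2],np.degrees(s.x[2]),f(s.x))
bf.L.update(A=(-50,-27,36),B=(-50,27,36))
c=lambda X,Y:(295+X/5.2-.4,190+Y/5.2-.4)
px=dict(C=c(325,341),D=c(155,331),c=c(319,395),d=c(156,385))
t=np.array([.564,.0273,.1347]);fit(px,t)
px.update(A=c(180,88),B=c(337,93));fit(px,t)
E
```

```text
scene-only [0.5634 0.0338] -3.1649270164393837 [ 0.3324 -0.0335 -0.4574  0.2279 -0.2928 -0.0362  0.4099 -0.074 ]
top-only [0.5625 0.0337] -3.122903580945758 [ 0.1972  0.2025 -0.1954  0.0988 -0.2259 -0.1435  0.2224 -0.1527]
dx,dy mm [-1.0159 -0.1755] yaw,pitch-up deg [-3.1306 -1.8486] res [-0.4568 -0.0499  0.5556 -0.0193 -0.423   0.0165  0.3226  0.0882]
dx,dy mm [-0.8889  0.3374] yaw,pitch-up deg [-3.5896 -1.5132] res [-0.3844  0.0312  0.6305 -0.1522 -0.3536  0.2039  0.3911  0.0656  0.0292
 -0.5128 -0.3265  0.3946]
```

```bash
python3 go.py 0.564 0.0336 0.116 -3.2 0|tail -1
```

```text
shift(tool) mm [ 0.8045 19.9185 -6.1518] turn deg [-0.1049 -0.5334 -0.1722]
```

Call:
carry_out --motion '[0,0.004,-0.004,0,-0.4,0,-1,0,0.005,-0.002,0,0,0,-1,0,0.005,0,0,0,0,-1,0,0.003,0,0,0,0,-1,0,0,0,0,0,0,-1]'

```text
t: 16.55
tool_pos: [0.5672, 0.0331, 0.1213]
orientation: [-0.075, -2.194, 2.198]
force: [-1.7, -0.1, -1.9]
opening: 0.0537
```

```bash
python3 go.py 0.564 0.0336 0.0945 -3.2 0; python3 - <<'E'
from h import *
a=imaging.read_camera("scene");cv2.imwrite("pics/sc13.png",a)
cv2.imwrite("pics/g13.png",cv2.resize(a[190:305,295:395],None,fx=5.2,fy=5.2,interpolation=2))
E
```

```text
t 16.55 pos [0.5672 0.0331 0.1213] open 0.0537 F [-1.6658 -0.0911 -1.8779] q [-0.0307  0.1217  1.7148 -0.002   1.296   1.5995]
tool axes cols
 [[-0.9982  0.009  -0.0588]
 [ 0.0588 -0.0022 -0.9983]
 [-0.0091 -1.      0.0017]]
shift(tool) mm [ 3.4226 26.7209 -0.3415] turn deg [-0.0974 -0.1722 -0.524 ]
```

View pics/g13.png

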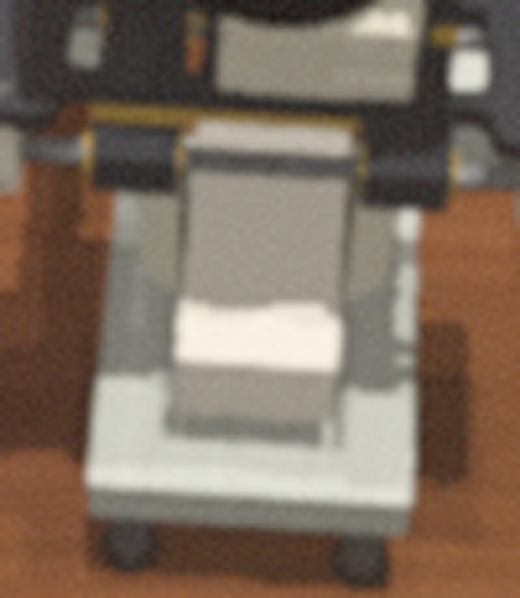

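The block is over the pocket, lined up with its edges; the pocket's front edge shows at crop row ≈440. I'll correct x and go down in small steps.

Call:
carry_out --motion '[0.002,0.003,0,-0.1,-0.2,-0.5,-1,0.001,0.003,0,0,0,0,-1,0,0.002,0,0,0,0,-1,0,0,0,0,0,0,-1,0,0,0,0,0,0,-1]'

```text
t: 17.1
tool_pos: [0.5644, 0.0333, 0.1133]
orientation: [-0.061, -2.194, 2.194]
force: [-0.3, -0.1, -2.4]
opening: 0.0534
```

```bash
python3 go.py 0.564 0.0336 0.0945 -3.2 0;python3 - <<'E'
from h import *
a=imaging.read_camera("scene");cv2.imwrite("pics/sc14.png",a)
cv2.imwrite("pics/g14.png",cv2.resize(a[190:305,295:395],None,fx=5.2,fy=5.2,interpolation=2))
E
```

```text
t 17.1 pos [0.5644 0.0333 0.1133] open 0.0534 F [-0.3337 -0.1281 -2.3993] q [-0.032   0.1305  1.7207  0.0002  1.2898  1.5938]
tool axes cols
 [[-0.9985  0.0006 -0.055 ]
 [ 0.055   0.0002 -0.9985]
 [-0.0006 -1.     -0.0002]]
shift(tool) mm [ 0.3819 18.7654 -0.3212] turn deg [ 0.0115  0.0462 -0.0351]
```

View pics/g14.png

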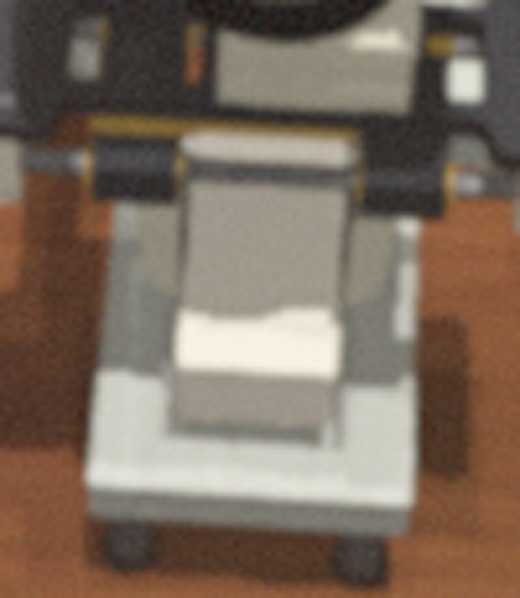

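Call:
carry_out --motion '[0,0.002,0,0,0,0,-1,0,0.002,0,0,0,0,-1,0,0.002,0,0,0,0,-1,0,0.001,0,0,0,0,-1,0,0,0,0,0,0,-1]'

```text
t: 17.65
tool_pos: [0.5645, 0.0332, 0.1058]
orientation: [-0.062, -2.194, 2.194]
force: [0.3, -0.7, -3.1]
opening: 0.0534
```

```bash
python3 go.py 0.564 0.0336 0.0945 -3.2 0
```

```text
t 17.65 pos [0.5645 0.0332 0.1058] open 0.0534 F [ 0.2551 -0.6535 -3.1007] q [-0.032   0.1387  1.7263  0.0001  1.2757  1.5939]
tool axes cols
 [[-0.9985  0.001  -0.055 ]
 [ 0.055   0.0001 -0.9985]
 [-0.001  -1.     -0.0002]]
shift(tool) mm [ 0.5337 11.321  -0.3423] turn deg [ 0.0095  0.0448 -0.0573]
```

Bottom is now about at bevel level, with no contact force. Continuing.

Call:
carry_out --motion '[0,0.002,0,0,0,0,-1,0,0.002,0,0,0,0,-1,0,0.001,0,0,0,0,-1,0,0.001,0,0,0,0,-1,0,0,0,0,0,0,-1]'

```text
t: 18.15
tool_pos: [0.5645, 0.0333, 0.0992]
orientation: [-0.061, -2.194, 2.194]
force: [0.6, 1.4, -2.2]
opening: 0.0533
```

```bash
python3 go.py 0.564 0.0336 0.0945 -3.2 0|sed -n '1p;$p'
```

```text
t 18.15 pos [0.5645 0.0333 0.0992] open 0.0533 F [ 0.5527  1.4255 -2.248 ] q [-0.0319  0.1461  1.731   0.0002  1.2637  1.5939]
shift(tool) mm [ 0.4941  4.728  -0.3033] turn deg [ 0.0104  0.0481 -0.0501]
```

Call:
carry_out --motion '[0,0.001,0,0,0,0,-1,0,0.001,0,0,0,0,-1,0,0.001,0,0,0,0,-1,0,0,0,0,0,0,-1,0,0,0,0,0,0,-1]'

```text
t: 18.65
tool_pos: [0.5646, 0.0332, 0.0961]
orientation: [-0.062, -2.194, 2.194]
force: [-0.2, 0.3, -2.2]
opening: 0.0534
```

Call:
carry_out --motion '[0,0.001,0,0,0,0,-1,0,0,0,0,0,0,-1,0,0,0,0,0,0,-1,0,0,0,0,0,0,-1,0,0,0,0,0,0,-1]'

```text
t: 19.15
tool_pos: [0.5646, 0.0332, 0.0951]
orientation: [-0.062, -2.194, 2.194]
force: [0.1, -0.1, -1.5]
opening: 0.0536
```

```bash
python3 go.py 0.564 0.0336 0.0945 -3.2 0|sed -n '1p;$p';python3 - <<'E'
from h import *
a=imaging.read_camera("scene");cv2.imwrite("pics/sc15.png",a)
cv2.imwrite("pics/g15.png",cv2.resize(a[190:305,295:395],None,fx=5.2,fy=5.2,interpolation=2))
E
```

```text
t 19.15 pos [0.5646 0.0332 0.0951] open 0.0536 F [ 0.1486 -0.1143 -1.466 ] q [-0.0319  0.1509  1.7337  0.0001  1.2557  1.5938]
shift(tool) mm [ 0.6547  0.5969 -0.3237] turn deg [ 0.0088  0.0496 -0.0703]
```

View pics/g15.png

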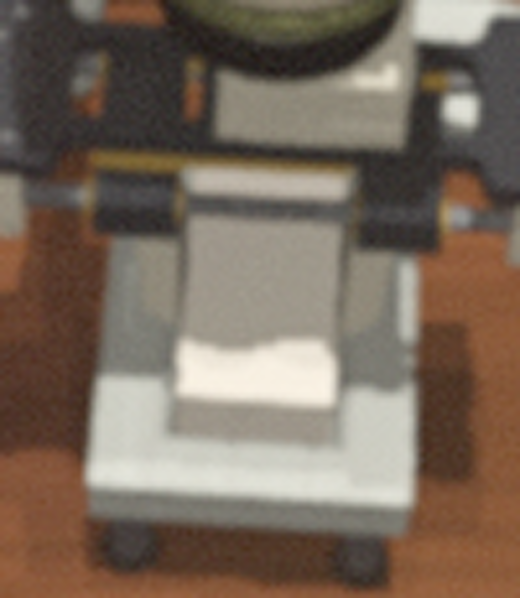

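The block has entered the pocket. I'll keep lowering until it touches the floor.

Call:
carry_out --motion '[0,0.001,0,0,0,0,-1,0,0,0,0,0,0,-1,0,0,0,0,0,0,-1,0,0,0,0,0,0,-1,0,0,0,0,0,0,-1]'

```text
t: 19.7
tool_pos: [0.5647, 0.0332, 0.094]
orientation: [-0.062, -2.194, 2.194]
force: [0.2, 0.5, -2.7]
opening: 0.0537
```

Call:
carry_out --motion '[0,0.001,0,0,0,0,-1,0,0,0,0,0,0,-1,0,0,0,0,0,0,-1,0,0,0,0,0,0,-1,0,0,0,0,0,0,-1]'

```text
t: 20.2
tool_pos: [0.565, 0.0333, 0.0935]
orientation: [-0.063, -2.195, 2.194]
force: [-0.5, 0.1, -0.4]
opening: 0.0538
```

Call:
carry_out --motion '[0,0.001,0,0,0,0,-1,0,0,0,0,0,0,-1,0,0,0,0,0,0,-1,0,0,0,0,0,0,-1,0,0,0,0,0,0,-1]'

```text
t: 20.7
tool_pos: [0.5652, 0.0333, 0.0934]
orientation: [-0.063, -2.195, 2.195]
force: [-1.0, 0.6, 0.4]
opening: 0.0536
```

The height has stopped changing and the weight is carried, so the block's underside is at about 0.056, on the floor. Releasing.

Call:
carry_out --motion '[0,0,0,0,0,0,0.2,0,0,0,0,0,0,0.3,0,0,0,0,0,0,0.5,0,0,0,0,0,0,0.6,0,0,0,0,0,0,0.7]'

```text
t: 21.2
tool_pos: [0.5658, 0.0332, 0.0939]
orientation: [-0.065, -2.196, 2.195]
force: [-0.3, -0.2, -0.1]
opening: 0.0767
```

Call:
carry_out --motion '[0,0,0,0,0,0,0.7,0,-0.005,0,0,0,0,0.7,0,-0.02,0,0,0,0,0.7,0,-0.035,0,0,0,0,0.7,0,-0.04,0,0,0,0,0.7]'

```text
t: 21.7
tool_pos: [0.5607, 0.0333, 0.1898]
orientation: [-0.049, -2.189, 2.188]
force: [0.4, -0.7, -0.1]
opening: 0.079
```

Call:
carry_out --motion '[0,-0.035,0.01,0,0,0,0.7,0,-0.02,0.04,0,0,0,0.7,0,0,0.045,0,0,0,0.7,0,0,0.045,0,0,0,0.7,0,0,0.045,0,0,0,0.7]'

```text
t: 22.2
tool_pos: [0.5554, -0.1516, 0.2592]
orientation: [-0.057, -2.201, 2.203]
force: [0.8, -0.9, -0.1]
opening: 0.079
```

Call:
carry_out --motion '[0.01,0,0.045,0,0,0,0.7,0.01,0,0.045,0,0,0,0.7,0.01,0,0.03,0,0,0,0.7,0,0,0.02,0,0,0,0.7,0,0,0,0,0,0,0.7]'

```text
t: 22.7
tool_pos: [0.5156, -0.3019, 0.262]
orientation: [-0.066, -2.196, 2.205]
force: [-0.3, 0.2, 0.3]
opening: 0.079
```

```bash
python3 - <<'E'
from h import *
a=imaging.read_camera("scene");b=imaging.read_camera("top")
cv2.imwrite("pics/sc16.png",a);cv2.imwrite("pics/tp16.png",b)
cv2.imwrite("pics/g16.png",np.hstack([cv2.resize(a[190:310,300:400],None,fx=4,fy=4,interpolation=2),cv2.resize(b[180:300,260:360],None,fx=4,fy=4,interpolation=2)]))
E
```

```text
(no output)
```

View pics/g16.png

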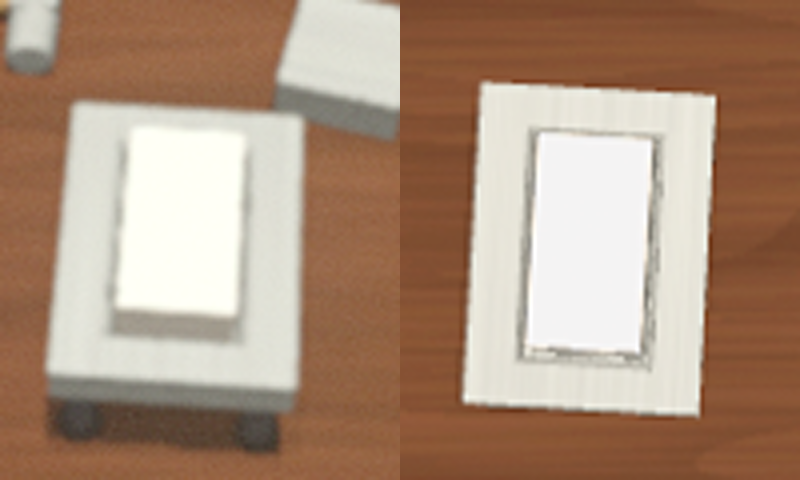

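View pics/tp16.png

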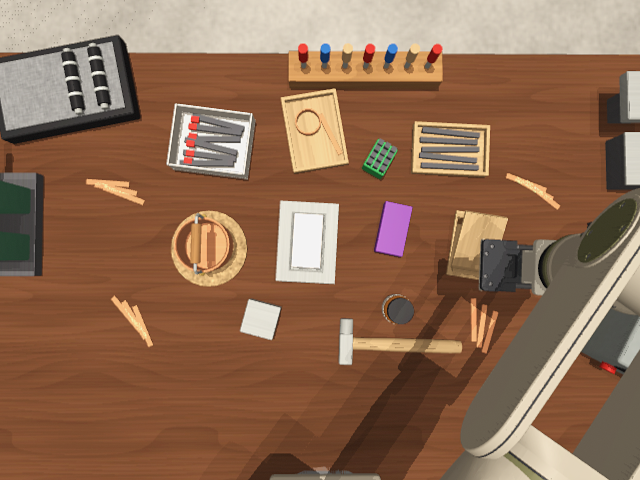

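```bash
python3 - <<'E'
from h import *
S=lambda x,y:(300+x/4-.375+.9,190+y/4-.375)
T=lambda x,y:(260+(x-400)/4-.375,180+y/4-.375)
for s,t in(((238,317),(538,133)),((115,307),(653,138)),((132,126),(640,352)),((246,130),(525,345))):
    print(*tri(S(*s),T(*t)))
a=cv2.imread("pics/tp16.png")
cv2.imwrite("pics/g17.png",cv2.resize(a[200:285,270:345],None,fx=7,fy=7,interpolation=2))
E
```

```text
[0.61516232 0.05775839 0.08699827] 0.0009343071007032793
[0.61249064 0.0039509  0.08961952] 0.0004572184527715427
[0.51389728 0.01059711 0.09094512] 0.00024679919439709523
[0.51729518 0.0635195  0.0936101 ] 0.0008002592745057067
```

View pics/g17.png

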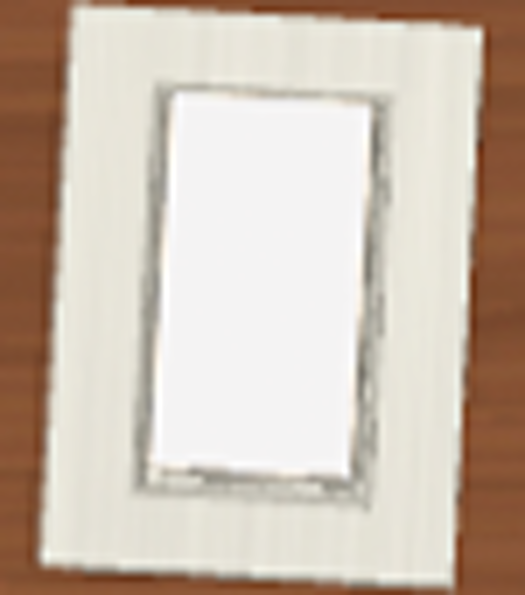

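```bash
python3 - <<'E'
from h import *
from scipy.optimize import least_squares
np.set_printoptions(precision=3,suppress=True)
def corners(f,x0,y0,x1,y1,thr,seed):
    g=cv2.imread(f)[y0:y1,x0:x1].min(2); s=8
    G=cv2.GaussianBlur(cv2.resize(g,None,fx=s,fy=s,interpolation=2),(0,0),3)
    m=(G>thr).astype(np.uint8); n,l=cv2.connectedComponents(m)
    lab=l[int((seed[1]-y0+.5)*s),int((seed[0]-x0+.5)*s)]
    c=max(cv2.findContours((l==lab).astype(np.uint8),0,1)[0],key=cv2.contourArea)
    hull=cv2.convexHull(c); r=cv2.boxPoints(cv2.minAreaRect(c))
    q=cv2.approxPolyN(hull,4).reshape(-1,2)
    return np.array([x0,y0])+(q+.5)/s-.5
T=corners("pics/tp16.png",270,200,345,285,236,(307,240))
S=corners("pics/sc16.png",305,205,385,285,226,(345,245))
print("top",T,"\nscene",S)
L=np.array([(50,27,36),(50,-27,36),(-50,-27,36),(-50,27,36)])/1000
def order(q,P): return np.array([q[np.argmin(np.linalg.norm(q-p,axis=1))] for p in P])
v0=np.r_[.564,.033,.056]
Rz=R.from_euler("z",-3.2,degrees=True)
s=order(S,proj("scene",v0+Rz.apply(L))-[.9,0])+[.9,0]; t=order(T,proj("top",v0+Rz.apply(L)))
def res(p,full):
    P=(np.array([p[0],p[1],p[5] if full else .056])+R.from_euler("ZYX",[p[2],p[3] if full else 0,p[4] if full else 0]).apply(L))
    return np.r_[proj("scene",P)-s,proj("top",P)-t].ravel()
for full in(0,1):
    o=least_squares(res,[.564,.033,-.05,0,0,.056],args=(full,))
    print(full,o.x[:2],np.degrees(o.x[2:5]),o.x[5],"rms",np.sqrt(np.mean(o.fun**2)),o.fun)
E
```

```text
top [[322.062 215.062]
 [318.938 267.188]
 [291.312 265.438]
 [294.688 213.188]] 
scene [[360.812 222.312]
 [358.062 267.688]
 [328.938 265.812]
 [332.438 220.688]]
0 [0.564 0.034] [-3.71  0.    0.  ] 0.056 rms 0.7578489404039531 [ 0.84   0.176 -0.605 -0.068 -0.133 -0.358  0.278 -0.098 -0.772 -1.092
  1.136 -1.122  0.902  1.016 -0.874  0.948]
1 [0.564 0.034] [-3.756 -0.151  0.862] 0.054783908430026 rms 0.7400871420698626 [ 0.798  0.234 -0.621  0.211 -0.114  0.059  0.271  0.078 -0.746 -0.9
  1.131 -0.871  0.857  1.188 -0.883  1.103]
```

The six-parameter fit shows the block flat (tilt under 1°), with its underside about 55 mm up against the 56 mm floor, and centred on the stand. The bystanders look unmoved and the arm is clear.

```bash
python3 - <<'E'
from h import *
a=cv2.imread("pics/top0.png");b=cv2.imread("pics/tp16.png")
for n,(x,y,w,h) in dict(bench=(238,295,45,48),cuff=(278,85,75,90),tub=(163,98,98,85),box=(360,135,42,48),purple=(372,198,45,62),jar=(380,290,36,36)).items():
    d=cv2.phaseCorrelate(*[np.float32(cv2.cvtColor(i[y:y+h,x:x+w],6)) for i in(a,b)]); print(n,np.round(d[0],2))
print(robot.close_job())
E
```

```text
bench [ 0.52 -0.01]
cuff [ 0.5  -0.01]
tub [-0.01  0.  ]
box [0.48 0.01]
purple [0.57 0.02]
jar [0.07 0.11]
the job is handed in; nothing more can be done
None
```

The copper pot is on the cork mat and the white block is in the stand's pocket. I handed the job in at about 23 s on the robot's clock.

- **Pot:** I lifted it by the bail grip and set it down upright. The top view put it about 3 mm from the mat centre and the scene view about 8 mm. Both are well inside the 25 mm margin, so its whole base is on the cork.
- **Block:** I took the white block from the rack along the slope's normal and lowered it until the pocket floor carried its weight. The last fit from both cameras shows tilts under 1°, its underside about 55 mm above the bench (the floor is at 56 mm), and its centre on the stand's centre.
- **Checks that disagreed:** a rougher triangulation by hand of the block's top corners suggested about 2° of slope. The finer edge fit did not bear this out. The scene camera also read about 1 pixel off sideways compared with the top camera, and I corrected for that.
- **Other things on the bench:** I compared the bench block, cuff tray, tub, punch box, purple block and jar with their starting picture. None moved more than about half a pixel (1 mm). I checked the hammer and chisel tray only by eye, and they looked unmoved.

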